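Show all four sides of a washed bottle to the inspection camera and store it

TASK

Check the washed square bottle on the drainer for cracks: hold it upright over the cross on the inspection camera's stand with the middle of its side level with the lens, and show the camera all four sides squarely, the label side first, then a quarter turn clockwise (seen from above) to each next side, holding each one still for a second. Then stand it gently in the gap between the two stored bottles in the steel tray, in line with them and with its label facing the same way as theirs. Glass chips easily, so do not let the bottle drop, do not touch the camera or its stand, and leave the stored bottles and the other things on the drainer where they are.

Things in the scene. Friction and masses are not known exactly. Their poses are not given: they have to be found in the camera images.
- bottle_mid (a point): the bottle to check, the only square bottle on the drainer: amber glass, 56 x 56 mm, 150 mm tall, about 0.24 kg. This point is the centre of its square body, on its axis, 55 mm above its underside and 95 mm below the top of the cap. z up the bottle, x out through the label side, y through the second side. At the start it stands upright, label within about 80 degrees of world +x
- label_side (a point): the middle of the bottle's label side, 28 mm from bottle_mid along the bottle's +x: the one side with a white paper label, from which a 14 mm wide paper strip runs up over the shoulder and is seen from above
- second_side (a point): the middle of the bottle's second side, 28 mm from bottle_mid along the bottle's +y; it comes before the lens when the bottle is turned a quarter turn clockwise, seen from above, from the label side
- third_side (a point): the middle of the bottle's third side, opposite the label, 28 mm from bottle_mid along the bottle's -x
- fourth_side (a point): the middle of the bottle's fourth side, 28 mm from bottle_mid along the bottle's -y
- view_point (a point): the point on the camera's optical axis straight above the cross, 120 mm above the counter, where the middle of the bottle (bottle_mid) must be held. Its x axis points level towards the lens, 91 mm away, so the side being shown must face along +x; z is up. The stand is fixed, its place and heading differ each time
- lens (a point): the centre of the lens glass of the inspection camera, height and axes as view_point; it looks along its own -x. Round it is a black ring light 68 mm across, its front 4 mm behind the glass; lens and camera reach 116 mm back from the glass. The stand's round post (81 mm behind the glass, 38 mm towards +y) is 195 mm tall, the tallest part
- cross (a point): the centre of the black cross on a white 60 mm disc on the upper face of the stand's grey base plate, 12.5 mm above the counter, 107.5 mm below view_point. The plate is 12 mm thick and 110 mm wide, and reaches 55 mm from the cross away from the lens and 200 mm towards and under the camera
- stand: the inspection camera with its stand, in one fixed piece; origin on the counter straight below the cross, x towards the lens. Not to be touched
- bottle: the same bottle; origin at the centre of its underside, axes as bottle_mid. Straight sides up to 100 mm above the underside, a shoulder up to 115 mm, a round neck 27 mm across, then a black round screw cap 34 mm across from 126 to 150 mm
- gap (a point): the middle of the empty place between the two stored bottles, on the inner floor of the steel tray (5 mm above the counter). x across the tray, the way the stored labels face; y along the row, the stored bottles' axes 90 mm to either side. The tray is fixed, 130 x 280 mm, rim 25 mm above the counter; it and the drainer may change sides
- stored_a_mid (a point): stored bottle of the same shape standing in the tray, 90 mm from the gap along the tray's +y; the centre of its square body, 55 mm above its underside; x axis out through its label. It stays where it is
- stored_b_mid (a point): the other stored bottle, 90 mm from the gap along the tray's -y; likewise
- drainer: the fixed white ribbed plastic drainer, 280 x 250 mm, rim 30 mm high; origin on the counter under its middle, inner floor 5 mm above the counter. The bottle to check stands on its half nearer the robot
- beaker: glass beaker on the drainer beyond the bottle, 68 mm across, 85 mm tall; origin at the centre of its underside. Bystander
- small_bottle: small round amber bottle on the drainer beyond the bottle, 40 mm across, 62 mm tall; origin at the centre of its underside. Bystander

How it is judged:
By the outcome, as a careful person would: the job done as asked, in the order asked, and still so for the second after the job is handed in, with the robot touching nothing.
It also fails if it takes over 72 s, if anything falls off the work surface, if the arm or the gripper's body presses on something with over 40 N, if the wrist force passes 120 N, or if a joint passes its speed limit or range.

ROBOT

A 6-joint arm with a two-finger parallel gripper is mounted at the origin on the work surface. World frame = base frame: x ahead of the robot, y to its left, z up, the work surface at z = 0. Lengths are in mm, angles in rad, forces in N, time in s.
With the tool pointing down it reaches from about 350 to 950 mm from the base axis. Payload 17.4 kg.
Tool frame: the origin (TCP) lies on the mounting face of the last link; the fingertips stand tip_extent ahead of it and the grasp point (between the pads) lies 167 mm ahead of it (tip_extent is the distance from the TCP to the fingertips, in mm); z points along the fingers, y is the line along which they close (so a half turn about z gives the same grasp; the last joint's range is limited). The gripper opens to 93 mm and grips with 3 to 60 N. Pads are 15 mm wide; open, the fingers measure 128 mm over their backs; the gripper's body (75 mm by 188 mm) begins 65 mm behind the grasp point.
Start: joints at [1.193, 0.116, 1.442, -0, 1.584, -0.038], TCP at [224.985, 636.409, 404.746] pointing down, gripper open.
Joint ranges: [-2.83, 2.83], [-0.83, 2.19], [0.07, 2.5], [-1.14, 4.28], [0.01, 3], [-2.97, 2.97]. Speed limits (rad/s): [1.89, 1.89, 2.22, 3.14, 3.14, 3.14].

INTERFACE

Orientations are given as a unit quaternion [x, y, z, w].
In Python, from plant import get_state, read_camera, hand_in, silhouettes, pinpoint, tip_extent gives the robot as it stands. The module is installed in compiled form; this text tells all that it offers.
- The arm moves only by the tool servo_tool, never from a script. Its argument "motion" is a list of rows, each a list of 3 entries, a list of its own where there are three numbers: the shift along the tool's x, y, z in mm, then the turn, a rotation vector about the tool's x, y, z in rad, then the finger opening in mm, from 0 to 93. In form: [[[tx, ty, tz], [ax, ay, az], hand], ...]. A call has 1 to 12 rows; each row shifts and turns the commanded pose from where the row before left it, along the tool's axes as they then stand; what a row does not reach is not made up. A row lasts 1/12 s, in which the tool goes at most 41.7 mm and 7.16 degrees, less where a joint would pass 70% of its speed; a pose out of reach is approached as far as the arm can. A call with a gripper value outside its range is refused whole. The fingers move at their own pace and stop on an object; "grip_force" is the grip in N (left out, the last holds). Time passes only in rows, so rows that do not move let the fingers close. It gives the time, the measured TCP pose, the force, the opening and the grip force at its end, in the units of the state.
- get_state(): the state, without advancing time (a new reading comes with each control period).
- read_camera(name): name is "scene" or "side" or "wrist"; returns a dict with "frame" (420x560x3 uint8, red, green, blue), "K" (3x3 intrinsics, pixels), "R" (3x3) and "t" (3): a world point X has camera coordinates R X + t; the wrist camera has in their place "tool_from_camera" (4x4, takes a point from camera to tool coordinates, whose origin is the TCP and whose axes are the flange's). Camera axes: x right, y down, z forward; pixel columns grow to the right and rows downward; lengths in mm; the calibration is good to about 2 mm. A picture is of the moment at which its call begins: read the wrist's pose just before it. There is no depth.
- hand_in(): hands the job in; it is judged then, once.
Trained networks look in a picture, given as the dict that the camera call returned (one of the last four; its "shot" number tells which), for a name from the list of things; names that differ only in an ending like _2 or _b are one class to them, and where a whole thing is asked for, a point or a joint stands for the part that bears it (a point fixed in the world has none). Each returns a list of dicts, best first, with "p" (0 to 1); they miss things now and then, are a little off and sometimes report something else, mostly with a low value. They report only what shows in the picture. A call takes as long as a camera call.
- silhouettes(picture, thing): "mask" (420x560 bool, what is visible of it) and "extent" ([left, top, width, height] in pixels, round what is visible of it).
- pinpoint(picture, thing): "pixel" ([column, row] in pixels: a listed point, or the origin of a listed thing).
The state is a dict: "clock": time; "joint_positions": joint angles; "qd": joint speeds; "effort": joint torques, N m; "tcp_pos": TCP position; "ee_rot": TCP orientation; "force": force on the tool from outside, world axes, zero at the start; "ft_torque": the same for the moment, N m; "finger_gap": finger opening in mm; "grasp_force": force on a finger pad.
Only numpy, scipy, OpenCV 4.12 (cv2) and the standard library are available. Lean on these libraries where they do the work, as an engineer would, in place of code of your own. Each camera call takes 0.05 s, during which the arm holds its last target. There are 200 camera calls.

## Working session

There is one attempt and no reset: what is moved stays moved. The work goes in short steps, Python scripts to look and compute and a tool call to move; the robot and the scene stay as the last step left them, time stands still between calls to the robot, and variables do not carry over. Pictures are saved under pics/ and viewed, at most 14 in all, crops included, and the job is handed in when it is done.

Besides the shell and the picture viewer there is one more tool, called after "Request:" in YAML: its name, and indented under it one key for each argument. servo_tool: Moves the arm, as the interface text tells. Its arguments: {"type":"object","properties":{"motion":{"type":"array","items":{"type":"array"}},"grip_force":{"type":"number"}},"required":["motion"]}

```bash
mkdir -p pics; cat > h.py <<'E'
import numpy as np, cv2
from scipy.spatial.transform import Rotation as Ro
from plant import *
def save(pic,name): cv2.imwrite('pics/'+name+'.png',cv2.cvtColor(pic['frame'],cv2.COLOR_RGB2BGR))
def cam(name):
    s=get_state(); p=read_camera(name)
    if name=='wrist':
        T=np.array(p['tool_from_camera']); Rt=Ro.from_quat(s['ee_rot']).as_matrix()
        Rwc=Rt@T[:3,:3]; c=Rt@T[:3,3]+np.array(s['tcp_pos'])
        p['R']=Rwc.T; p['t']=-Rwc.T@c
    p['R']=np.array(p['R']);p['t']=np.array(p['t']);p['K']=np.array(p['K'])
    return p
def ray(p,px):
    d=p['R'].T@np.linalg.inv(p['K'])@np.array([px[0],px[1],1.]); return -p['R'].T@p['t'],d/np.linalg.norm(d)
def onz(p,px,z):
    c,d=ray(p,px); return c+d*(z-c[2])/d[2]
def proj(p,X):
    q=p['K']@(p['R']@np.array(X,float)+p['t']); return q[:2]/q[2]
Z=dict(bottle_mid=60,label_side=60,view_point=120,lens=120,cross=12.5,gap=5,stored_a_mid=60,stored_b_mid=60,drainer=0,beaker=5,small_bottle=5,bottle=5,stand=0)
E
cat > a.py <<'E'
from h import *
s=get_state(); print(s['clock'],s['tcp_pos'],s['ee_rot'],tip_extent)
out=[]
for n in ['scene','side','wrist']:
    p=cam(n); out.append(p['frame']); print(n,(-p['R'].T@p['t']).round(), (p['R'].T[:,2]).round(2))
    for k in Z:
        r=pinpoint(p,k)
        print(k,[(np.round(q['p'],2),np.round(q['pixel']),onz(p,q['pixel'],Z[k]).round()[:2]) for q in r[:3]])
im=np.hstack(out[:2]); cv2.imwrite('pics/a.png',cv2.cvtColor(cv2.resize(im,(800,300)),cv2.COLOR_RGB2BGR))
cv2.imwrite('pics/w.png',cv2.cvtColor(out[2],cv2.COLOR_RGB2BGR));cv2.imwrite('pics/s.png',cv2.cvtColor(out[0],cv2.COLOR_RGB2BGR))
E
python3 a.py
```

```text
0.0 [224.97072846 636.42425128 403.99456817] [ 1.69064633e-01  9.85604786e-01 -5.83087714e-04 -1.22525421e-04] 186.1
scene [1049. -607.  968.] [-0.4   0.54 -0.74]
bottle_mid [(np.float64(0.89), array([340., 140.]), array([525., 421.]))]
label_side [(np.float64(0.85), array([348., 148.]), array([568., 401.]))]
view_point [(np.float64(0.82), array([251., 197.]), array([500.,  -8.])), (np.float64(0.52), array([343., 194.]), array([693., 155.])), (np.float64(0.45), array([370., 172.]), array([707., 283.]))]
lens [(np.float64(0.87), array([282., 204.]), array([584.,  21.])), (np.float64(0.23), array([367., 170.]), array([697., 285.]))]
cross [(np.float64(0.89), array([245., 221.]), array([480., -16.]))]
gap [(np.float64(0.72), array([164., 309.]), array([ 503., -356.]))]
stored_a_mid [(np.float64(0.89), array([189., 270.]), array([ 502., -258.]))]
stored_b_mid [(np.float64(0.66), array([130., 327.]), array([ 507., -448.]))]
drainer [(np.float64(0.73), array([339., 170.]), array([573., 355.]))]
beaker [(np.float64(0.95), array([367., 170.]), array([649., 406.])), (np.float64(0.4), array([1
[... 1416 characters left out ...]
array([614.,  52.]))]
drainer [(np.float64(0.81), array([190., 173.]), array([568., 342.])), (np.float64(0.73), array([161., 156.]), array([548., 470.]))]
beaker [(np.float64(0.79), array([204., 149.]), array([666., 402.]))]
small_bottle [(np.float64(0.62), array([228., 176.]), array([637., 252.]))]
bottle [(np.float64(0.59), array([166., 168.]), array([523., 404.])), (np.float64(0.55), array([335., 306.]), array([ 532., -252.]))]
stand [(np.float64(0.78), array([249., 255.]), array([491.,  -8.]))]
wrist [163. 658. 384.] [ 0.22 -0.08 -0.97]
bottle_mid []
label_side []
view_point []
lens []
cross []
gap []
stored_a_mid []
stored_b_mid []
drainer []
beaker []
small_bottle []
bottle []
stand []
```

View pics/s.png

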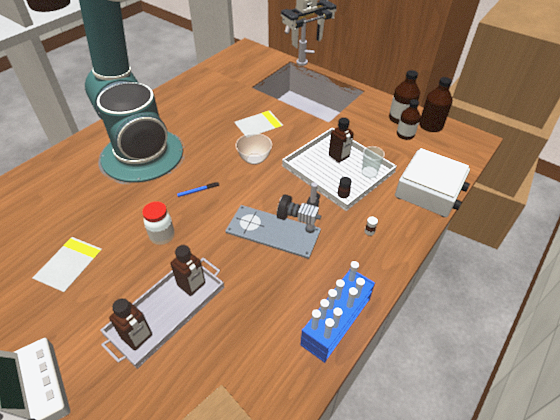

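View pics/a.png

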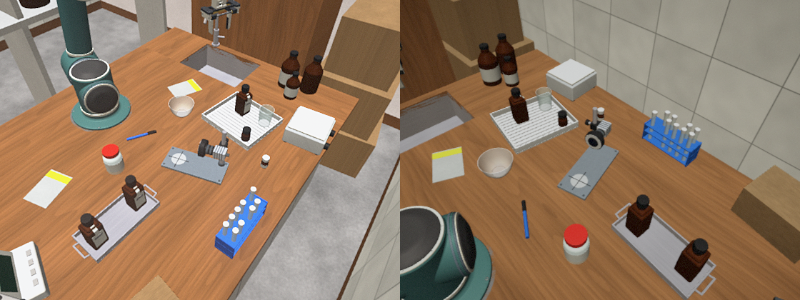

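The scene view shows the bottle at about (342,140) on the drainer and the stand disc at (249,222), with the camera to its right. The tray's stored bottles are at (187,270) and (128,325), labels towards the camera. The side view agrees. I'll look at each place closely with the wrist camera first, starting with the bottle.

Request:
servo_tool:
  motion:
    - [[-29.7,-9,-2],[0,0,0],93]
    - [[-29.7,-9,-2],[0,0,0],93]
    - [[-29.7,-9,-2],[0,0,0],93]
    - [[-29.7,-9,-2],[0,0,0],93]
    - [[-29.7,-9,-2],[0,0,0],93]
    - [[-29.7,-9,-2],[0,0,0],93]
    - [[-29.7,-9,-2],[0,0,0],93]
    - [[-29.7,-9,-2],[0,0,0],93]
    - [[-29.7,-9,-2],[0,0,0],93]
    - [[-29.7,-9,-2],[0,0,0],93]
    - [[-29.7,-9,-2],[0,0,0],93]
    - [[-29.7,-9,-2],[0,0,0],93]

```text
clock: 3.1
tcp_pos: [526.1, 414.7, 429.0]
ee_rot: [0.169, 0.986, 0.0, 0.0]
force: [-0.2, 0.4, 0.3]
finger_gap: 92.8
grasp_force: 0.0
```

Request:
servo_tool:
  motion:
    - [[0,0,0],[0,0,0],93]
    - [[0,0,0],[0,0,0],93]
    - [[0,0,0],[0,0,0],93]

```text
clock: 3.35
tcp_pos: [524.8, 416.0, 428.6]
ee_rot: [0.169, 0.986, 0.0, -0.0]
force: [-0.2, 0.1, -0.5]
finger_gap: 92.8
grasp_force: 0.0
```

```bash
cat > b.py <<'E'
from h import *
import sys
tag=sys.argv[1]; names=sys.argv[2:]
s=get_state(); print(s['clock'],s['tcp_pos'],s['ee_rot'])
p=cam('wrist'); save(p,tag); print(-p['R'].T@p['t'],p['K'][0,0])
o={'K':p['K'],'R':p['R'],'t':p['t']}
for k in names:
    r=pinpoint(p,k); print(k,[(np.round(q['p'],2),np.round(q['pixel'],1),onz(p,q['pixel'],Z.get(k,60)).round(1)) for q in r[:3]])
if names[0]=='bottle_mid':
    m=silhouettes(p,'bottle'); o['mask']=m[0]['mask']; print(m[0]['p'],m[0]['extent'])
np.savez(tag+'.npz',**o)
E
python3 b.py w1 bottle_mid label_side bottle
```

```text
3.35 [524.79721891 415.95188375 428.63047834] [ 1.69201398e-01  9.85581482e-01  5.98146904e-06 -1.73242727e-04]
[462.53058098 437.76383012 407.62651502] 378.61491503001713
bottle_mid []
label_side []
bottle [(np.float64(0.67), array([274. , 199.4]), array([532.3, 400.1,   5. ]))]
0.88 [236.8, 171.5, 79.1, 94.1]
```

View pics/w1.png

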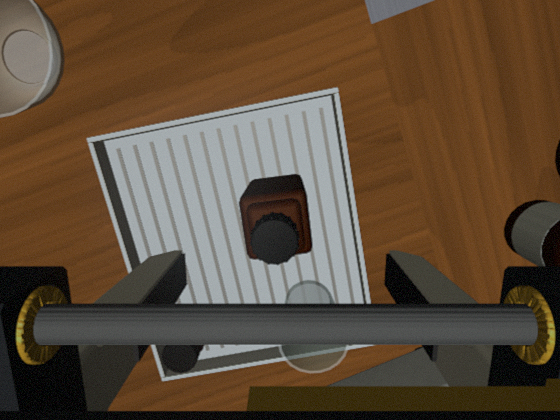

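The wrist view shows the bottle's square body at (275,220) with its cap at (273,240). Its label side faces down in the image (towards +x) and is hidden. I'll fit the pose to the silhouette.

```bash
cat >> h.py <<'E'
from scipy.optimize import minimize
def model():
    P=[]
    a=28;r=4
    for z in (0,100):
        for sx in (1,-1):
            for sy in (1,-1):
                for t in (0,.25,.5,.75,1):
                    th=t*np.pi/2; P.append([sx*(a-r+r*np.cos(th)),sy*(a-r+r*np.sin(th)),z])
    B=np.array(P)
    th=np.linspace(0,2*np.pi,24,endpoint=False)
    C=np.array([[17*np.cos(q),17*np.sin(q),z] for z in (126,150) for q in th])
    N=np.array([[13.5*np.cos(q),13.5*np.sin(q),z] for z in (113,128) for q in th])
    S=np.vstack([B[20:],np.c_[N[:24,:2],np.full(24,115)]])
    return [B,C,N,S]
MODEL=model()
def render(p,x,y,yaw,z0=5,S=4,shape=(420,560),Rb=None):
    R=Ro.from_euler('z',yaw).as_matrix(); im=np.zeros(shape,np.uint8)
    for M in MODEL:
        X=M@R.T+[x,y,z0]; q=(p['R']@X.T).T+p['t']; q=(p['K']@q.T).T; u=q[:,:2]/q[:,2:]
        h=cv2.convexHull(u.astype(np.float32)); cv2.fillConvexPoly(im,np.round(h*16).astype(np.int32),255,cv2.LINE_AA,4)
    return im/255.
def fit(views,x0,z0=5,fixed=None):
    """views: list of (cam,mask)"""
    ms=[cv2.GaussianBlur(m.astype(np.float32),(0,0),1.2) for _,m in views]
    def cost(v):
        return sum(np.sum((cv2.GaussianBlur(render(p,v[0],v[1],v[2]/50,z0),(0,0),1.2)-m)**2)/m.sum() for (p,_),m in zip(views,ms))
    best=None
    for dy in np.radians([-30,-15,0,15,30]):
        r=minimize(cost,[x0[0],x0[1],(x0[2]+dy)*50],method='Nelder-Mead',options=dict(initial_simplex=np.array([x0[0],x0[1],(x0[2]+dy)*50])+np.array([[0,0,0],[6,0,0],[0,6,0],[0,0,6]]),xatol=.05,fatol=1e-5))
        if best is None or r.fun<best.fun: best=r
    return best.x[0],best.x[1],np.degrees(best.x[2]/50),best.fun
E
cat > c.py <<'E'
from h import *
d=dict(np.load('w1.npz')); print(fit([(d,d['mask'])],[525,415,np.radians(-25)]))
V=[]
for n in ('scene','side'):
    p=cam(n); 
    m=silhouettes(p,'bottle')
    for q in m[:3]: print(n,q['p'],q['extent'])
    V.append((p,m[0]['mask'])); print(fit([V[-1]],[525,415,np.radians(-25)]))
    o=p['frame']; np.savez(n+'0.npz',K=p['K'],R=p['R'],t=p['t'],frame=o)
    for k in ('label_side','bottle_mid'): print(k,[(q['p'],onz(p,q['pixel'],60)[:2]) for q in pinpoint(p,k)[:2]])
E
python3 c.py
```

```text
(np.float64(535.2182969337968), np.float64(404.1490847172443), np.float64(-10.693883785008765), np.float64(0.032673670369078166))
scene 0.59 [327.8, 118.4, 26.8, 43.7]
(np.float64(534.9244499841436), np.float64(411.7663038496836), np.float64(1.608712315434989), np.float64(0.04149004072050239))
label_side [(0.65, array([566.18281131, 401.82778277]))]
bottle_mid [(0.7, array([520.97450276, 421.16327725]))]
side 0.69 [153.5, 121.9, 26.0, 51.3]
(np.float64(538.7302393048453), np.float64(406.405624205516), np.float64(-19.695678368295912), np.float64(0.03276205597288288))
label_side [(0.96, array([566.51794942, 406.45701964]))]
bottle_mid [(0.97, array([537.60475468, 404.22169694]))]
```

Request:
servo_tool:
  motion:
    - [[-14.4,-34.7,-3.5],[0,0,0],93]
    - [[-14.4,-34.7,-3.5],[0,0,0],93]
    - [[-14.4,-34.7,-3.5],[0,0,0],93]
    - [[-14.4,-34.7,-3.5],[0,0,0],93]
    - [[-14.4,-34.7,-3.5],[0,0,0],93]
    - [[-14.4,-34.7,-3.5],[0,0,0],93]
    - [[-14.4,-34.7,-3.5],[0,0,0],93]
    - [[-14.4,-34.7,-3.5],[0,0,0],93]
    - [[-14.4,-34.7,-3.5],[0,0,0],93]
    - [[-14.4,-34.7,-3.5],[0,0,0],93]
    - [[-14.4,-34.7,-3.5],[0,0,0],93]
    - [[-14.4,-34.7,-3.5],[0,0,0],93]

```text
clock: 5.0
tcp_pos: [548.7, -36.2, 471.2]
ee_rot: [0.169, 0.986, 0.0, 0.0]
force: [1.0, 0.6, 0.1]
finger_gap: 93.1
grasp_force: 0.0
```

Request:
servo_tool:
  motion:
    - [[0,0,0],[0,0,0.124],93]
    - [[0,0,0],[0,0,0.124],93]
    - [[0,0,0],[0,0,0.124],93]
    - [[0,0,0],[0,0,0.124],93]
    - [[0,0,0],[0,0,0.124],93]
    - [[0,0,0],[0,0,0.124],93]
    - [[0,0,0],[0,0,0.124],93]
    - [[0,0,0],[0,0,0],93]
    - [[0,0,0],[0,0,0],93]

```text
clock: 5.75
tcp_pos: [549.1, -34.4, 470.8]
ee_rot: [0.566, 0.824, 0.0, 0.0]
force: [0.9, 0.5, 0.2]
finger_gap: 93.1
grasp_force: 0.0
```

```bash
python3 b.py w2 cross view_point lens stand
```

```text
5.75 [549.09784062 -34.42136429 470.81043564] [5.66232682e-01 8.24245440e-01 9.49329251e-06 6.16581578e-05]
[524.97560856  26.56336407 449.77808574] 378.61491503001713
cross [(np.float64(0.56), array([248.5, 146.2]), array([494.6, -10.7,  12.5]))]
view_point [(np.float64(0.61), array([232.1, 153. ]), array([490.8, -12. , 120. ]))]
lens [(np.float64(0.78), array([333.4, 163.2]), array([575.6,  11.2, 120. ]))]
stand [(np.float64(0.81), array([245.2, 146. ]), array([490.1, -12.9,   0. ]))]
```

View pics/w2.png

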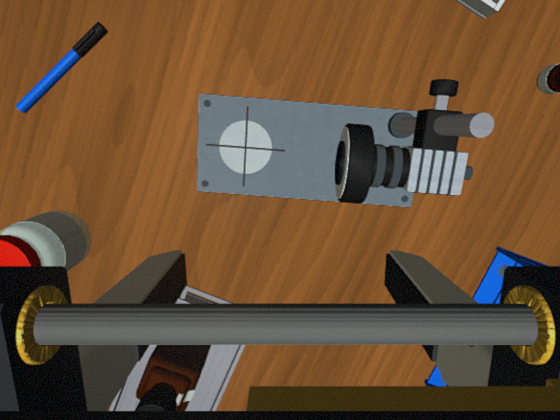

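The wrist view shows the base plate from (199,94) to (413,208), the cross at (246,147) and the lens ring at (352,163). I'll measure the disc and plate edges precisely, while moving on to the tray.

```bash
cat > d.py <<'E'
from h import *
d=dict(np.load('w2.npz')); im=cv2.imread('pics/w2.png'); hsv=cv2.cvtColor(im,cv2.COLOR_BGR2HSV)
g=cv2.cvtColor(im,cv2.COLOR_BGR2GRAY)
m=((hsv[...,1]<45)&(g>170)).astype(np.uint8); m[:100]=0;m[200:]=0;m[:,:200]=0;m[:,290:]=0
m=cv2.morphologyEx(m,cv2.MORPH_CLOSE,np.ones((5,5)))
c=max(cv2.findContours(m,0,1)[0],key=cv2.contourArea); e=cv2.fitEllipse(cv2.convexHull(c)); print(e)
X=onz(d,e[0],12.5); print('disc',X)
# plate edges: bluish grey vs wood
pl=((hsv[...,0]>85)&(hsv[...,0]<130)&(hsv[...,1]>20)).astype(np.uint8)
top=[];bot=[];left=[]
for u in range(210,330,2):
    r=np.where(pl[70:215,u])[0]+70; top.append(onz(d,(u,r.min()-.5),12.5)); bot.append(onz(d,(u,r.max()+.5),12.5))
for v in range(105,185,2):
    r=np.where(pl[v,180:240])[0]+180; left.append(onz(d,(r.min()-.5,v),12.5))
for n,a in (('top',top),('bot',bot),('left',left)):
    a=np.array(a)[:,:2].astype(np.float32); l=cv2.fitLine(a,cv2.DIST_HUBER,0,.01,.01).ravel(); 
    nrm=np.array([-l[1],l[0]]); print(n,np.degrees(np.arctan2(l[1],l[0])),'dist to disc',(X[:2]-l[2:])@nrm)
E
python3 d.py
```

```text
((245.15953063964844, 146.73126220703125), (51.07587432861328, 52.798858642578125), 154.38633728027344)
disc [491.26710421 -12.58402335  12.5       ]
top 16.635494 dist to disc -53.71403895324378
bot 16.581259 dist to disc 54.3804193523594
left -73.14356 dist to disc 53.499490506775786
```

Request:
servo_tool:
  motion:
    - [[-29.9,-11.7,0],[0,0,0],93]
    - [[-29.9,-11.7,0],[0,0,0],93]
    - [[-29.9,-11.7,0],[0,0,0],93]
    - [[-29.9,-11.7,0],[0,0,0],93]
    - [[-29.9,-11.7,0],[0,0,0],93]
    - [[-29.9,-11.7,0],[0,0,0],93]
    - [[-29.9,-11.7,0],[0,0,0],93]
    - [[-29.9,-11.7,0],[0,0,0],93]
    - [[-29.9,-11.7,0],[0,0,0],93]
    - [[-29.9,-11.7,0],[0,0,0],93]

```text
clock: 6.83
tcp_pos: [545.6, -357.1, 470.7]
ee_rot: [0.567, 0.824, 0.0, 0.0]
force: [0.4, 0.5, 0.1]
finger_gap: 93.0
grasp_force: 0.0
```

Request:
servo_tool:
  motion:
    - [[0,0,0],[0,0,-0.12],93]
    - [[0,0,0],[0,0,-0.12],93]
    - [[0,0,0],[0,0,-0.12],93]
    - [[0,0,0],[0,0,-0.12],93]
    - [[0,0,0],[0,0,-0.12],93]
    - [[0,0,0],[0,0,-0.12],93]
    - [[0,0,0],[0,0,-0.12],93]
    - [[0,0,0],[0,0,-0.12],93]
    - [[0,0,0],[0,0,-0.12],93]
    - [[0,0,0],[0,0,-0.12],93]
    - [[0,0,0],[0,0,0],93]
    - [[0,0,0],[0,0,0],93]

```text
clock: 7.83
tcp_pos: [546.0, -355.5, 470.7]
ee_rot: [0.005, 1.0, 0.0, -0.0]
force: [-0.4, -0.1, -0.4]
finger_gap: 92.8
grasp_force: 0.0
```

```bash
cat > e.py <<'E'
from h import *
s=get_state(); print(s['clock'],s['tcp_pos'],s['ee_rot'])
p=cam('wrist'); save(p,'w3'); o={k:p[k] for k in 'KRt'}
for k in ('gap','stored_a_mid','stored_b_mid'):
    print(k,[(round(q['p'],2),np.round(q['pixel']),onz(p,q['pixel'],Z[k]).round(1)) for q in pinpoint(p,k)[:3]])
for i,q in enumerate(silhouettes(p,'stored_a_mid')[:3]):
    e=q['extent']; print(q['p'],e); o['m%d'%i]=q['mask']
    X=onz(p,(e[0]+e[2]/2,e[1]+e[3]/2),90); print(X, fit([(p,q['mask'])],[X[0],X[1],0],z0=5))
np.savez('w3.npz',**o)
E
python3 e.py
```

```text
7.8333 [ 545.98452694 -355.46403888  470.69103217] [ 5.38945626e-03  9.99985476e-01  1.58733189e-05 -3.14338292e-05]
gap [(0.86, array([288., 150.]), array([ 507.9, -351.5,    5. ]))]
stored_a_mid []
stored_b_mid []
0.63 [342.3, 115.2, 80.1, 67.8]
[ 503.07315906 -264.02728361   90.        ] (np.float64(504.3386354038922), np.float64(-265.4552281314834), np.float64(-2.3046480876439084), np.float64(0.031069432842218317))
```

View pics/w3.png

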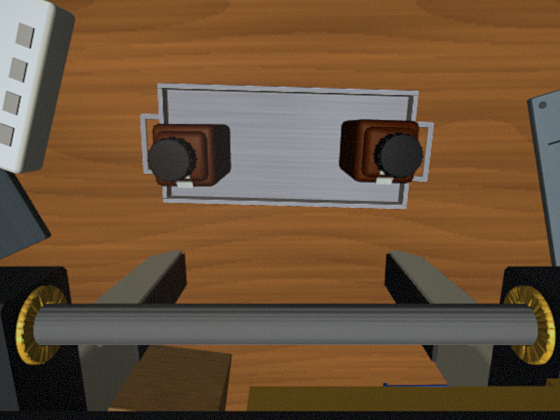

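The wrist view shows the tray from (159,84) to (410,208) and the stored bottles with caps at (171,160) and (398,156). Their label strips point down in the image (+x). Next I'll refine from the caps, silhouettes and rim.

```bash
cat > f.py <<'E'
from h import *
d=dict(np.load('w3.npz')); im=cv2.imread('pics/w3.png'); hsv=cv2.cvtColor(im,cv2.COLOR_BGR2HSV); g=cv2.cvtColor(im,cv2.COLOR_BGR2GRAY)
roi=np.zeros(g.shape,bool); roi[105:200,130:445]=1
# bottle = brown-red or dark
amber=(((hsv[...,0]<14)|(hsv[...,0]>170))&(hsv[...,1]>70)|(g<62))&roi
for n,(a,b),xx in (('b',(142,240),-445),('a',(335,432),-265)):
    m=np.zeros(g.shape,np.uint8); m[112:192,a:b]=amber[112:192,a:b]; m=cv2.morphologyEx(m,cv2.MORPH_CLOSE,np.ones((9,9))); m=cv2.morphologyEx(m,cv2.MORPH_OPEN,np.ones((5,5)))
    c=max(cv2.findContours(m,0,1)[0],key=cv2.contourArea); m=cv2.drawContours(np.zeros_like(m),[c],-1,1,-1)
    print(n,cv2.boundingRect(c),fit([(d,m)],[504,xx,0]))
    k=((g<60)).astype(np.uint8); k[:,:a]=0;k[:,b:]=0;k[:130]=0;k[183:]=0
    k=cv2.morphologyEx(k,cv2.MORPH_OPEN,cv2.getStructuringElement(2,(15,15))); c=max(cv2.findContours(k,0,1)[0],key=cv2.contourArea)
    (u,v),r=cv2.minEnclosingCircle(c); print(' cap',u,v,r,onz(d,(u,v),150))
# tray rim: outermost grey pixels (low saturation)
gr=(hsv[...,1]<70)&(g>80)
E1=[];E2=[]
for u in range(185,395,3):
    r=np.where(gr[70:225,u])[0]+70; E1.append(onz(d,(u,r.min()-.5),25)); E2.append(onz(d,(u,r.max()+.5),25))
for a in (E1,E2):
    a=np.array(a)[:,:2].astype(np.float32); l=cv2.fitLine(a,cv2.DIST_HUBER,0,.01,.01).ravel(); print('rim',np.degrees(np.arctan2(l[1],l[0])),'x at y=-355:',l[2]+l[0]/l[1]*(-355-l[3]))
E
python3 f.py
```

```text
b (142, 112, 89, 79) (np.float64(505.53022871226005), np.float64(-449.35059705106556), np.float64(-1.5642798388403993), np.float64(0.10093334270848509))
 cap 170.11764526367188 156.0 27.360694885253906 [ 502.74425288 -445.22640836  150.        ]
a (339, 112, 93, 78) (np.float64(504.85094121403677), np.float64(-260.1592325730863), np.float64(-2.0922938387293204), np.float64(0.10399452230736518))
 cap 379.69482421875 152.6463165283203 42.52870559692383 [ 501.93588953 -281.09771324  150.        ]
rim 87.81913 x at y=-355: 439.8392
rim 87.73237 x at y=-355: 569.79736
```

```bash
cat > g.py <<'E'
from h import *
d=dict(np.load('w3.npz')); im=cv2.imread('pics/w3.png'); g=cv2.cvtColor(im,cv2.COLOR_BGR2GRAY)
for a,b in ((140,215),(365,435)):
    sub=cv2.resize(g[125:192,a:b],None,fx=4,fy=4,interpolation=cv2.INTER_CUBIC)
    h=cv2.HoughCircles(sub,cv2.HOUGH_GRADIENT_ALT,1.5,40,param1=120,param2=.6,minRadius=76,maxRadius=110)
    if h is not None:
        for q in h[0][:3]:
            u,v=a+q[0]/4,125+q[1]/4; print(u,v,q[2]/4,[onz(d,(u,v),z).round(1)[:2] for z in (143,155)])
for e in ((172,159),(398.5,156)): print([onz(d,e,z).round(1) for z in (143,155)])
t=np.radians(-2.2)
for n,xy in (('a',(504.3,-265.5)),('b',(504,-446))):
  pass
# right/left inner rim ends
hsv=cv2.cvtColor(im,cv2.COLOR_BGR2HSV); gr=(hsv[...,1]<70)&(g>80)
L=[];R=[]
for v in list(range(90,108,2))+list(range(186,200,2)):
    r=np.where(gr[v,150:430])[0]+150; L.append(onz(d,(r.min()-.5,v),25)[1]);R.append(onz(d,(r.max()+.5,v),25)[1])
print(np.round(L),np.round(R))
E
python3 g.py
```

```text
[array([ 505.7, -446. ,  143. ]), array([ 504.7, -442.5,  155. ])]
[array([ 505.3, -264.2,  143. ]), array([ 504.3, -267.7,  155. ])]
[-492. -492. -491. -491. -491. -492. -492. -492. -492. -496. -496. -496.
 -496. -496. -495. -496.] [-214. -212. -212. -213. -213. -213. -212. -212. -213. -216. -216. -217.
 -217. -217. -216. -216.]
```

Gap is at (504.8, -354.7), heading -2.2°. The stand cross is at (491.3, -12.6), heading 16.65°. Back to the bottle.

Request:
servo_tool:
  motion:
    - [[1,38,2],[0,0,0],93]
    - [[1,38,2],[0,0,0],93]
    - [[1,38,2],[0,0,0],93]
    - [[1,38,2],[0,0,0],93]
    - [[1,38,2],[0,0,0],93]
    - [[1,38,2],[0,0,0],93]
    - [[1,38,2],[0,0,0],93]
    - [[1,38,2],[0,0,0],93]
    - [[1,38,2],[0,0,0],93]
    - [[1,38,2],[0,0,0],93]

```text
clock: 8.92
tcp_pos: [538.3, 26.4, 450.9]
ee_rot: [0.005, 1.0, -0.0, 0.0]
force: [0.2, -0.7, 0.8]
finger_gap: 92.8
grasp_force: 0.0
```

Request:
servo_tool:
  motion:
    - [[1,38,2],[0,0,0],93]
    - [[1,38,2],[0,0,0],93]
    - [[1,38,2],[0,0,0],93]
    - [[1,38,2],[0,0,0],93]
    - [[1,38,2],[0,0,0],93]
    - [[1,38,2],[0,0,0],93]
    - [[1,38,2],[0,0,0],93]
    - [[1,38,2],[0,0,0],93]
    - [[1,38,2],[0,0,0],93]
    - [[1,38,2],[0,0,0],93]
    - [[0,0,0],[0,0,0],70]
    - [[0,0,0],[0,0,0],70]

```text
clock: 9.92
tcp_pos: [531.5, 406.3, 429.8]
ee_rot: [0.003, 1.0, -0.0, -0.001]
force: [-0.3, -0.3, 0.5]
finger_gap: 83.8
grasp_force: 0.0
```

```bash
cat > i.py <<'E'
from h import *
s=get_state(); print(s['clock'],s['tcp_pos'],s['ee_rot'],s['joint_positions'])
p=cam('wrist'); save(p,'w4')
for q in silhouettes(p,'bottle')[:2]:
    e=q['extent']; print(q['p'],e); print(fit([(p,q['mask'])],[535,404,-.19],z0=5))
im=cv2.cvtColor(p['frame'],cv2.COLOR_RGB2BGR); ov=render(p,535.2,404.1,np.radians(-10.7))
c=cv2.findContours((ov>.5).astype(np.uint8),0,1)[0]
a=cv2.resize(im[110:290,190:370],None,fx=3,fy=3,interpolation=2); b=im.copy(); cv2.drawContours(b,c,-1,(0,255,0),1); b=cv2.resize(b[150:290,200:340],None,fx=2.8,fy=2.8); a=a[:,:400]
h=min(a.shape[0],b.shape[0]); cv2.imwrite('pics/w4c.png',np.hstack([a[:h],b[:h]])[:600,:800])
E
python3 i.py
```

```text
9.9167 [531.54298699 406.32999449 429.82790504] [ 3.22262314e-03  9.99994578e-01 -4.19891064e-04 -5.31269177e-04] [ 6.14565239e-01  9.81256291e-02  1.42059843e+00 -6.91993858e-05
  1.62422116e+00 -9.49789477e-01]
0.89 [241.8, 162.9, 79.7, 88.1]
(np.float64(535.3289059447101), np.float64(403.7400991981659), np.float64(-12.736383615900413), np.float64(0.026167824029763455))
```

View pics/w4c.png

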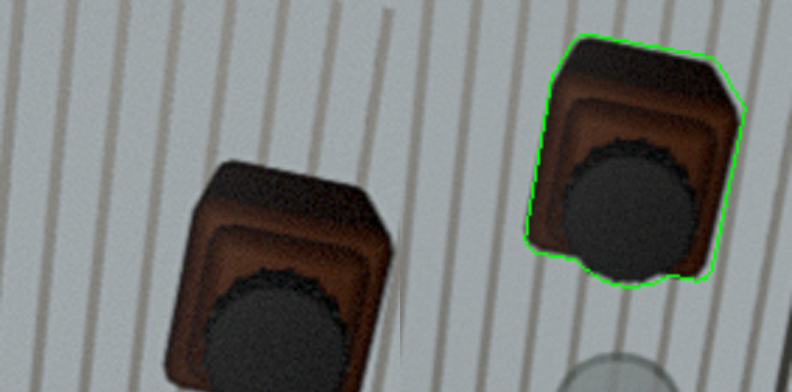

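The overlay at (635,160) matches the body and cap closely. I'll refine the yaw with a direct threshold segmentation against the white drainer.

```bash
cat > j.py <<'E'
from h import *
s=get_state(); p=cam('wrist'); im=p['frame']; g=im.max(axis=2)
m=((g<115)).astype(np.uint8); m[:130]=0;m[262:]=0;m[:,:200]=0;m[:,350:]=0
m=cv2.morphologyEx(m,cv2.MORPH_OPEN,np.ones((7,7)))
c=max(cv2.findContours(m,0,1)[0],key=cv2.contourArea); m=cv2.drawContours(np.zeros_like(m),[c],-1,1,-1); print(cv2.boundingRect(c))
x,y,w,f=fit([(p,m)],[535,404,-.2]); print(s['clock'],s['tcp_pos'],x,y,w,f)
e=Ro.from_quat(s['ee_rot']); R=e.as_matrix(); print('xtool yaw',np.degrees(np.arctan2(R[1,0],R[0,0])),'tilt',R[:,2])
print('tool shift for cap grasp z=143',R.T@(np.array([x,y,143+167])-s['tcp_pos']))
E
python3 j.py
```

```text
(248, 163, 76, 87)
10.0167 [531.92046427 404.29798152 430.73425885] 535.26443645567 403.62785354867424 -12.862011154951084 0.022528854528786366
xtool yaw 179.51978966519243 tilt [-3.74077147e-08 -2.87401226e-04 -9.99999959e-01]
tool shift for cap grasp z=143 [ -3.34918488  -0.60738007 120.73444633]
```

Request:
servo_tool:
  motion:
    - [[-0.7,-0.1,20],[0,0,0],62]
    - [[-0.7,-0.1,20],[0,0,0],62]
    - [[-0.7,-0.1,20],[0,0,0],62]
    - [[-0.7,-0.1,20],[0,0,0],62]
    - [[-0.5,-0.1,20],[0,0,0],62]
    - [[0,0,12],[0,0,0],62]
    - [[0,0,6.5],[0,0,0],62]
    - [[0,0,0],[0,0,0],62]

```text
clock: 10.73
tcp_pos: [535.3, 403.4, 311.4]
ee_rot: [0.004, 1.0, -0.0, -0.0]
force: [-0.5, 0.6, -0.3]
finger_gap: 62.4
grasp_force: 0.0
```

Request:
servo_tool:
  motion:
    - [[0,0,0],[0,0,0],30]
    - [[0,0,0],[0,0,0],30]
    - [[0,0,0],[0,0,0],30]
    - [[0,0,0],[0,0,0],30]
    - [[0,0,0],[0,0,0],30]
    - [[0,0,0],[0,0,0],30]
  grip_force: 25

```text
clock: 11.23
tcp_pos: [535.2, 404.2, 312.9]
ee_rot: [0.004, 1.0, 0.0, 0.0]
force: [0.4, -0.7, 3.6]
finger_gap: 33.5
grasp_force: 25.0
```

Request:
servo_tool:
  motion:
    - [[0,0,-3],[0,0,0],30]
    - [[0,0,-7],[0,0,0],30]
    - [[0,0,-12],[0,0,0],30]
    - [[0,0,-18],[0,0,0],30]
    - [[0,0,-18],[0,0,0],30]
    - [[0,0,-18],[0,0,0],30]
    - [[0,0,-14],[0,0,0],30]
    - [[0,0,-7],[0,0,0],30]
    - [[0,0,-3],[0,0,0],30]
    - [[0,0,0],[0,0,0],30]
    - [[0,0,0],[0,0,0],30]

```text
clock: 12.15
tcp_pos: [535.1, 404.2, 411.4]
ee_rot: [0.004, 1.0, -0.0, -0.0]
force: [-0.1, 0.1, -3.0]
finger_gap: 33.7
grasp_force: 25.0
```

```bash
cat > k.py <<'E'
from h import *
import sys
s=get_state(); e=Ro.from_quat(s['ee_rot']); R=e.as_matrix(); tx=np.degrees(np.arctan2(R[1,0],R[0,0])); T=np.array(s['tcp_pos'])
print(s['clock'],T,'xtool',tx,'gap',s['finger_gap'],s['grasp_force'],s['force'],'j',np.degrees(s['joint_positions']).round(1))
z0=T[2]-307
p=cam('wrist'); save(p,sys.argv[1]); g=p['frame'].max(axis=2)
qs=silhouettes(p,'bottle')[:2]
for q in qs:
    print(q['p'],q['extent'],fit([(p,q['mask'])],[T[0],T[1],np.radians(tx+168)],z0=z0))
im=cv2.cvtColor(p['frame'],cv2.COLOR_RGB2BGR)
E
python3 k.py w5
```

```text
12.15 [535.14471962 404.16461605 411.36216704] xtool 179.55595082809887 gap 33.686076355393695 24.999569356441498 [-0.09357179  0.08638005 -2.9723461 ] j [ 34.9   6.   82.7   0.   91.4 -54.7]
0.84 [231.1, 169.4, 115.8, 135.7] (np.float64(524.994009699857), np.float64(403.9071326857623), np.float64(328.92371833852485), np.float64(0.27922179345351034))
```

View pics/w5.png

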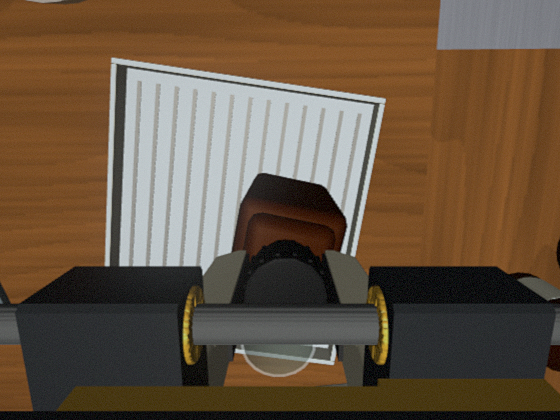

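The picture shows the bottle held by the cap, hanging at (290,215) in front of the white drainer. I'll fit the yaw in hand, and any tilt, on the visible rows.

```bash
cat > l.py <<'E'
from h import *
s=get_state(); T=np.array(s['tcp_pos']); p=cam('wrist'); g=p['frame'].max(axis=2)
m=(g<120).astype(np.uint8); m[:150]=0; m[240:]=0; m[:,:220]=0; m[:,365:]=0
m=cv2.morphologyEx(m,cv2.MORPH_OPEN,np.ones((7,7))); c=max(cv2.findContours(m,0,1)[0],key=cv2.contourArea); m=cv2.drawContours(np.zeros_like(m),[c],-1,1,-1)
print(cv2.boundingRect(c)); mb=cv2.GaussianBlur(m.astype(np.float32),(0,0),1.2)
def rend(dx,dy,yaw,tx,ty):
    R=Ro.from_euler('xy',[tx,ty]).as_matrix()@Ro.from_euler('z',yaw).as_matrix(); im=np.zeros((420,560),np.uint8)
    for M in MODEL:
        X=(M-[0,0,140])@R.T+[T[0]+dx,T[1]+dy,T[2]-167]; q=(p['K']@(p['R']@X.T+p['t'][:,None])).T; u=q[:,:2]/q[:,2:]
        cv2.fillConvexPoly(im,np.round(cv2.convexHull(u.astype(np.float32))*16).astype(np.int32),255,cv2.LINE_AA,4)
    return im/255.
def cost(v,full):
    a=v[3:]/50 if full else (0,0)
    return np.sum((cv2.GaussianBlur(rend(v[0],v[1],v[2]/50,*a),(0,0),1.2)-mb)[150:236]**2)/mb.sum()+ (1e-4*(v[0]**2+v[1]**2) if full else 0)
for full,n in ((0,3),(1,5)):
    for y in (-8,-16):
        x0=np.zeros(n); x0[2]=np.radians(y)*50
        r=minimize(cost,x0,args=(full,),method='Nelder-Mead',options=dict(initial_simplex=np.vstack([x0,x0+np.eye(n)*4]),xatol=.02,fatol=1e-6,maxiter=1500))
        print(full,r.x[:2].round(2),np.degrees(r.x[2:]/50).round(2),r.fun)
E
python3 l.py
```

```text
(235, 173, 111, 67)
0 [ 1.64 -0.75] [-13.15] 0.008125538530150064
0 [ 1.48 -0.83] [-13.54] 0.00813901341021767
1 [ 3.61 -0.94] [-12.51   0.15   0.99] 0.006768118936133961
1 [ 1.64 -0.92] [-14.01   0.04   0.13] 0.008142404186266217
```

Request:
servo_tool:
  motion:
    - [[0.8,-8,0],[0,0,0],30]
    - [[2,-20,0],[0,0,0],30]
    - [[3.2,-32,0],[0,0,0],30]
    - [[3.8,-38,0],[0,0,0],30]
    - [[3.8,-38,0],[0,0,0],30]
    - [[3.8,-38,0],[0,0,0],30]
    - [[3.8,-38,0],[0,0,0],30]
    - [[3.8,-38,0],[0,0,0],30]
    - [[3.8,-38,0],[0,0,0],30]
    - [[3.8,-38,0],[0,0,0],30]
    - [[3.8,-38,0],[0,0,0],30]
    - [[2.9,-30,0],[0,0,0],30]

```text
clock: 13.3
tcp_pos: [491.6, 8.0, 412.1]
ee_rot: [0.004, 1.0, -0.0, 0.0]
force: [0.1, 0.6, -2.1]
finger_gap: 33.6
grasp_force: 25.0
```

Request:
servo_tool:
  motion:
    - [[1.4,-16,0],[0,0,0],30]
    - [[0.6,-6.4,0],[0,0,0],30]
    - [[0,0,0],[0,0,-0.05],30]
    - [[0,0,6],[0,0,-0.1],30]
    - [[0,0,8],[0,0,-0.12],30]
    - [[0,0,10],[0,0,-0.12],30]
    - [[0,0,8],[0,0,-0.09],30]
    - [[0,0,6],[0,0,-0.039],30]
    - [[0,0,2],[0,0,0],30]
    - [[0,0,0],[0,0,0],30]
    - [[0,0,0],[0,0,0],30]

```text
clock: 14.22
tcp_pos: [490.6, -11.7, 372.5]
ee_rot: [-0.252, 0.968, -0.0, 0.0]
force: [0.5, -0.3, -3.0]
finger_gap: 33.4
grasp_force: 25.0
```

```bash
cat > m.py <<'E'
from h import *
import sys
s=get_state(); T=np.array(s['tcp_pos']); R=Ro.from_quat(s['ee_rot']).as_matrix(); tx=np.degrees(np.arctan2(R[1,0],R[0,0]))
lab=tx-192.65
print(s['clock'],T,'label',(lab+180)%360-180,'down',R[:,2].round(4),'j',np.degrees(s['joint_positions']).round(1),s['force'])
print('err tool mm',R.T@(np.array([490.5,-11.9,372.2])-T))
ims=[]
for n in ('scene','side'):
    p=cam(n); z0=T[2]-307.2
    for k in ('bottle_mid','label_side','view_point','lens'):
        print(n,k,[(round(q['p'],2),np.round(q['pixel'],1),onz(p,q['pixel'],120).round(1)[:2]) for q in pinpoint(p,k)[:2]])
    print('expect',proj(p,[491.3,-12.6,120]),proj(p,[578.5,13.5,120]))
    a=cv2.cvtColor(p['frame'],cv2.COLOR_RGB2BGR); r=render(p,491.3,-12.6,np.radians(lab),z0)
    b=a.copy(); cv2.drawContours(b,cv2.findContours((r>.5).astype(np.uint8),0,1)[0],-1,(0,255,0),1)
    u,v=proj(p,[510,-8,140]).astype(int)
    ims.append(np.hstack([cv2.resize(i[v-50:v+50,u-66:u+66],(400,300),interpolation=2) for i in (a,b)]))
cv2.imwrite('pics/%s.png'%sys.argv[1],np.vstack(ims))
E
python3 m.py v1
```

```text
14.2167 [490.59498613 -11.66815449 372.47518444] label 16.561093090816712 down [ 1.e-04  0.e+00 -1.e+00] j [  -4.3  -16.3  107.1    0.    89.2 -123.6] [ 0.53152123 -0.25344245 -2.95590615]
err tool mm [ 0.19608519 -0.15599135  0.27516991]
scene bottle_mid [(0.62, array([247. , 193.5]), array([483.5,  -4.7])), (0.58, array([344.5, 189.2]), array([686.9, 175.7]))]
scene label_side [(0.71, array([251. , 210.1]), array([531.7, -44.9])), (0.67, array([256.9, 200.6]), array([522. ,  -8.6]))]
scene view_point []
scene lens [(0.7, array([260.9, 198. ]), array([524.4,   5.7])), (0.63, array([283.3, 205.6]), array([589.6,  20.9]))]
expect [247.30017261 196.4054781 ] [278.33719487 205.31811358]
side bottle_mid [(0.75, array([246.1, 223. ]), array([486.8,  -6.8]))]
side label_side [(0.64, array([256.6, 215.9]), array([519.2,  -6.7])), (0.44, array([249.1, 252.5]), array([435.1, -75.2]))]
side view_point []
side lens [(0.56, array([271.1, 197.8]), array([585.2,  13.7]))]
expect [249.27937908 223.36648766] [269.14269272 199.169272  ]
```

View pics/v1.png

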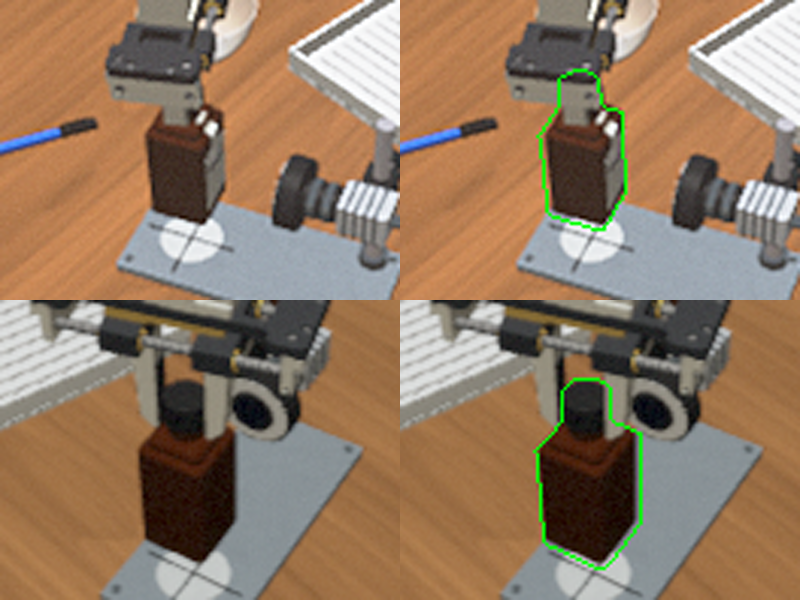

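The held bottle sits over the cross with its label side facing the lens; the model outline agrees within about a pixel or two. Holding, then the quarter turns.

Request:
servo_tool:
  motion:
    - [[0,0,0],[0,0,0],30]
    - [[0,0,0],[0,0,0],30]
    - [[0,0,0],[0,0,0],30]
    - [[0,0,0],[0,0,0],30]
    - [[0,0,0],[0,0,0],30]
    - [[0,0,0],[0,0,0],30]
    - [[0,0,0],[0,0,0],30]
    - [[0,0,0],[0,0,0],30]
    - [[0,0,0],[0,0,0],30]
    - [[0,0,0],[0,0,0],30]
    - [[0,0,0],[0,0,0],30]
    - [[0,0,0],[0,0,0],30]

```text
clock: 15.72
tcp_pos: [490.6, -11.9, 372.2]
ee_rot: [-0.253, 0.968, 0.0, 0.0]
force: [-0.3, -0.8, -3.1]
finger_gap: 33.8
grasp_force: 25.0
```

Request:
servo_tool:
  motion:
    - [[0,0,0],[0,0,0.04],30]
    - [[0,0,0],[0,0,0.09],30]
    - [[0,0,0],[0,0,0.12],30]
    - [[0,0,0],[0,0,0.12],30]
    - [[0,0,0],[0,0,0.12],30]
    - [[0,0,0],[0,0,0.12],30]
    - [[0,0,0],[0,0,0.12],30]
    - [[0,0,0],[0,0,0.12],30]
    - [[0,0,0],[0,0,0.12],30]
    - [[0,0,0],[0,0,0.12],30]
    - [[0,0,0],[0,0,0.12],30]
    - [[0,0,0],[0,0,0.12],30]

```text
clock: 16.72
tcp_pos: [490.6, -11.9, 372.3]
ee_rot: [0.401, 0.916, -0.0, 0.0]
force: [0.2, 0.5, -3.5]
finger_gap: 33.7
grasp_force: 25.0
```

Request:
servo_tool:
  motion:
    - [[0,0,0],[0,0,0.12],30]
    - [[0,0,0],[0,0,0.1],30]
    - [[0,0,0],[0,0,0.0208],30]
    - [[0,0,0],[0,0,0],30]
    - [[0,0,0],[0,0,0],30]
    - [[0,0,0],[0,0,0],30]

```text
clock: 17.22
tcp_pos: [490.6, -11.9, 372.2]
ee_rot: [0.504, 0.864, -0.0, -0.0]
force: [0.6, 0.4, -2.9]
finger_gap: 33.6
grasp_force: 25.0
```

```bash
python3 m.py v2; 
```

```text
17.2167 [490.61681007 -11.92118126 372.23100425] label -73.21142288620004 down [-0. -0. -1.] j [ -4.4 -16.3 107.1  -0.   89.2 -33.8] [ 0.58442167  0.39344511 -2.89295042]
err tool mm [ 0.07585798 -0.09131641  0.03100616]
scene bottle_mid [(0.74, array([247.4, 192.1]), array([4.808e+02, 1.000e-01])), (0.6, array([367. , 169.8]), array([696.7, 284.5]))]
scene label_side [(0.95, array([244.7, 202.5]), array([500.6, -34.3])), (0.19, array([246.8, 193.5]), array([483.,  -5.]))]
scene view_point []
scene lens [(0.69, array([282.3, 203.5]), array([582.9,  25.4]))]
expect [247.30017261 196.4054781 ] [278.33719487 205.31811358]
side bottle_mid [(0.66, array([246.6, 223.1]), array([487.4,  -7.8]))]
side label_side [(0.76, array([258.2, 226.8]), array([499.1, -34.2])), (0.25, array([364., 348.]), array([ 441.3, -378.4]))]
side view_point []
side lens [(0.73, array([270.8, 195.4]), array([590.4,  20.2])), (0.59, array([242.8, 234.7]), array([458.2, -28.2]))]
expect [249.27937908 223.36648766] [269.14269272 199.169272  ]
```

View pics/v2.png

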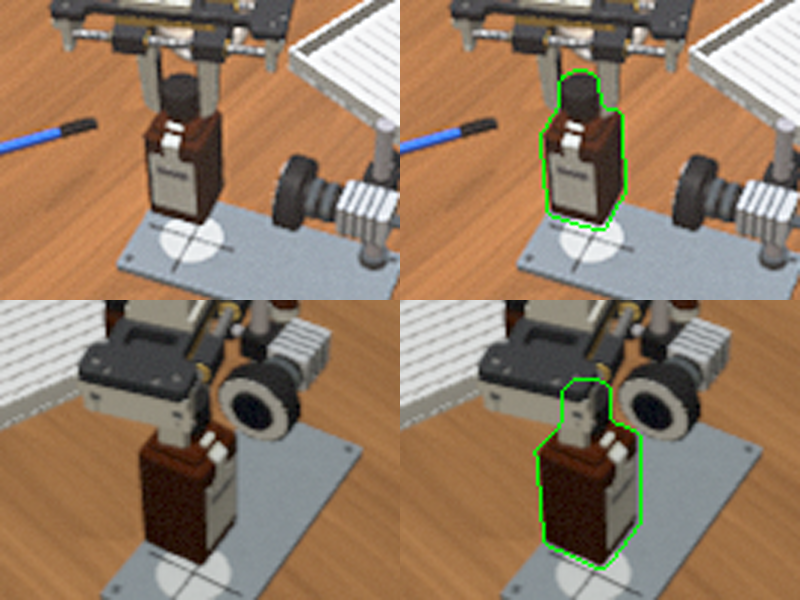

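The label has turned a quarter turn clockwise and the second side faces the lens. Hold and go on.

Request:
servo_tool:
  motion:
    - [[0,0,0],[0,0,0],30]
    - [[0,0,0],[0,0,0],30]
    - [[0,0,0],[0,0,0],30]
    - [[0,0,0],[0,0,0],30]
    - [[0,0,0],[0,0,0],30]
    - [[0,0,0],[0,0,0],30]
    - [[0,0,0],[0,0,0],30]
    - [[0,0,0],[0,0,0],30]
    - [[0,0,0],[0,0,0],30]
    - [[0,0,0],[0,0,0],30]
    - [[0,0,0],[0,0,0],30]
    - [[0,0,0],[0,0,0],30]

```text
clock: 18.72
tcp_pos: [490.6, -11.9, 372.2]
ee_rot: [0.505, 0.863, -0.0, -0.0]
force: [0.1, -0.3, -1.7]
finger_gap: 33.4
grasp_force: 25.0
```

Request:
servo_tool:
  motion:
    - [[0,0,0],[0,0,0.04],30]
    - [[0,0,0],[0,0,0.09],30]
    - [[0,0,0],[0,0,0.12],30]
    - [[0,0,0],[0,0,0.12],30]
    - [[0,0,0],[0,0,0.12],30]
    - [[0,0,0],[0,0,0.12],30]
    - [[0,0,0],[0,0,0.12],30]
    - [[0,0,0],[0,0,0.12],30]
    - [[0,0,0],[0,0,0.12],30]
    - [[0,0,0],[0,0,0.12],30]
    - [[0,0,0],[0,0,0.12],30]
    - [[0,0,0],[0,0,0.12],30]

```text
clock: 19.72
tcp_pos: [490.6, -11.9, 372.3]
ee_rot: [0.931, 0.364, 0.0, 0.0]
force: [0.1, -0.1, -2.4]
finger_gap: 33.4
grasp_force: 25.0
```

Request:
servo_tool:
  motion:
    - [[0,0,0],[0,0,0.12],30]
    - [[0,0,0],[0,0,0.1],30]
    - [[0,0,0],[0,0,0.0208],30]
    - [[0,0,0],[0,0,0],30]
    - [[0,0,0],[0,0,0],30]
    - [[0,0,0],[0,0,0],30]
    - [[0,0,0],[0,0,0],30]
    - [[0,0,0],[0,0,0],30]
    - [[0,0,0],[0,0,0],30]

```text
clock: 20.47
tcp_pos: [490.6, -11.9, 372.2]
ee_rot: [0.967, 0.253, -0.0, 0.0]
force: [0.1, -0.5, -2.9]
finger_gap: 33.3
grasp_force: 25.0
```

Request:
servo_tool:
  motion:
    - [[0,0,0],[0,0,0],30]
    - [[0,0,0],[0,0,0],30]
    - [[0,0,0],[0,0,0],30]
    - [[0,0,0],[0,0,0],30]
    - [[0,0,0],[0,0,0],30]
    - [[0,0,0],[0,0,0],30]
    - [[0,0,0],[0,0,0],30]
    - [[0,0,0],[0,0,0],30]
    - [[0,0,0],[0,0,0],30]
    - [[0,0,0],[0,0,0],30]
    - [[0,0,0],[0,0,0],30]
    - [[0,0,0],[0,0,0],30]

```text
clock: 21.47
tcp_pos: [490.6, -11.9, 372.3]
ee_rot: [0.968, 0.253, 0.0, 0.0]
force: [0.2, 0.1, -3.1]
finger_gap: 33.3
grasp_force: 25.0
```

Request:
servo_tool:
  motion:
    - [[0,0,0],[0,0,0.04],30]
    - [[0,0,0],[0,0,0.09],30]
    - [[0,0,0],[0,0,0.12],30]
    - [[0,0,0],[0,0,0.12],30]
    - [[0,0,0],[0,0,0.12],30]
    - [[0,0,0],[0,0,0.12],30]
    - [[0,0,0],[0,0,0.12],30]
    - [[0,0,0],[0,0,0.12],30]
    - [[0,0,0],[0,0,0.12],30]
    - [[0,0,0],[0,0,0.12],30]
    - [[0,0,0],[0,0,0.12],30]
    - [[0,0,0],[0,0,0.12],30]

```text
clock: 22.47
tcp_pos: [490.6, -11.9, 372.2]
ee_rot: [0.916, -0.401, -0.0, 0.0]
force: [-0.2, -0.3, -2.9]
finger_gap: 33.4
grasp_force: 25.0
```

Request:
servo_tool:
  motion:
    - [[0,0,0],[0,0,0.12],30]
    - [[0,0,0],[0,0,0.1],30]
    - [[0,0,0],[0,0,0.0208],30]
    - [[0,0,0],[0,0,0],30]
    - [[0,0,0],[0,0,0],30]
    - [[0,0,0],[0,0,0],30]
    - [[0,0,0],[0,0,0],30]
    - [[0,0,0],[0,0,0],30]
    - [[0,0,0],[0,0,0],30]

```text
clock: 23.22
tcp_pos: [490.6, -11.9, 372.3]
ee_rot: [0.863, -0.505, 0.0, 0.0]
force: [-0.2, -1.3, -2.0]
finger_gap: 33.5
grasp_force: 25.0
```

Request:
servo_tool:
  motion:
    - [[0,0,0],[0,0,0],30]
    - [[0,0,0],[0,0,0],30]
    - [[0,0,0],[0,0,0],30]
    - [[0,0,0],[0,0,0],30]
    - [[0,0,0],[0,0,0],30]
    - [[0,0,0],[0,0,0],30]
    - [[0,0,0],[0,0,0],30]
    - [[0,0,0],[0,0,0],30]
    - [[0,0,0],[0,0,0],30]
    - [[0,0,0],[0,0,0],30]
    - [[0,0,0],[0,0,0],30]
    - [[0,0,0],[0,0,0],30]

```text
clock: 24.22
tcp_pos: [490.6, -11.9, 372.3]
ee_rot: [0.863, -0.505, 0.0, -0.0]
force: [-0.4, -0.3, -1.7]
finger_gap: 33.2
grasp_force: 25.0
```

```bash
python3 m.py v3 | head -3
```

```text
24.2167 [490.61893249 -11.9011203  372.26888728] label 106.64089009579766 down [ 0. -0. -1.] j [ -4.4 -16.3 107.1  -0.   89.2 146.3] [-0.43188313 -0.30132738 -1.7176393 ]
err tool mm [-0.05916614  0.10318023  0.06888293]
scene bottle_mid [(0.85, array([249.9, 192.5]), array([487.3,   3.2])), (0.47, array([131.4, 326.2]), array([ 545.2, -455.9]))]
```

Request:
servo_tool:
  motion:
    - [[0,0,-4],[0,0,-0.04],30]
    - [[0,0,-9],[0,0,-0.08],30]
    - [[0,0,-11],[0,0,-0.12],30]
    - [[0,0,-11],[0,0,-0.12],30]
    - [[0,0,-11],[0,0,-0.12],30]
    - [[0,0,-11],[0,0,-0.12],30]
    - [[0,0,-11],[0,0,-0.12],30]
    - [[0,0,-11],[0,0,-0.12],30]
    - [[0,0,-11],[0,0,-0.12],30]
    - [[0,0,-11],[0,0,-0.12],30]
    - [[0,0,-9],[0,0,-0.12],30]
    - [[0,0,-5],[0,0,-0.12],30]

```text
clock: 25.72
tcp_pos: [490.6, -11.9, 488.5]
ee_rot: [0.991, 0.133, 0.001, 0.0]
force: [0.3, -0.6, -2.5]
finger_gap: 33.4
grasp_force: 25.0
```

Request:
servo_tool:
  motion:
    - [[0,0,0],[0,0,-0.12],30]
    - [[0,0,0],[0,0,-0.12],30]
    - [[0,0,0],[0,0,-0.12],30]
    - [[0,0,0],[0,0,-0.12],30]
    - [[0,0,0],[0,0,-0.12],30]
    - [[0,0,0],[0,0,-0.12],30]
    - [[0,0,0],[0,0,-0.12],30]
    - [[0,0,0],[0,0,-0.12],30]
    - [[0,0,0],[0,0,-0.12],30]
    - [[0,0,0],[0,0,-0.12],30]
    - [[0,0,0],[0,0,-0.12],30]
    - [[0,0,0],[0,0,-0.12],30]

```text
clock: 26.72
tcp_pos: [490.6, -11.9, 487.2]
ee_rot: [0.658, 0.753, 0.0, -0.0]
force: [-0.6, 0.9, -2.6]
finger_gap: 33.8
grasp_force: 25.0
```

Request:
servo_tool:
  motion:
    - [[0,0,0],[0,0,-0.12],30]
    - [[0,0,0],[0,0,-0.12],30]
    - [[0,0,0],[0,0,-0.12],30]
    - [[0,0,0],[0,0,-0.12],30]
    - [[0,0,0],[0,0,-0.12],30]
    - [[0,0,0],[0,0,-0.12],30]
    - [[0,0,0],[0,0,-0.12],30]
    - [[0,0,0],[0,0,-0.12],30]
    - [[0,0,0],[0,0,-0.12],30]
    - [[0,0,0],[0,0,-0.12],30]
    - [[0,0,0],[0,0,-0.12],30]
    - [[0,0,0],[0,0,-0.12],30]

```text
clock: 27.72
tcp_pos: [490.6, -11.9, 487.2]
ee_rot: [-0.002, 1.0, -0.0, 0.0]
force: [-0.1, 0.5, -2.6]
finger_gap: 33.8
grasp_force: 25.0
```

Request:
servo_tool:
  motion:
    - [[0,0,0],[0,0,-0.12],30]
    - [[0,0,0],[0,0,-0.05],30]
    - [[0,0,0],[0,0,-0.014],30]
    - [[0,0,0],[0,0,0],30]

```text
clock: 28.05
tcp_pos: [490.6, -11.9, 487.2]
ee_rot: [-0.091, 0.996, -0.0, -0.0]
force: [-0.4, -0.6, -3.4]
finger_gap: 33.5
grasp_force: 25.0
```

Request:
servo_tool:
  motion:
    - [[1.4,-9.9,0],[0,0,0],30]
    - [[3.1,-21.8,0],[0,0,0],30]
    - [[4.6,-31.7,0],[0,0,0],30]
    - [[5.15,-35.6,0],[0,0,0],30]
    - [[5.15,-35.6,0],[0,0,0],30]
    - [[5.15,-35.6,0],[0,0,0],30]
    - [[5.15,-35.6,0],[0,0,0],30]
    - [[5.15,-35.6,0],[0,0,0],30]
    - [[5.15,-35.6,0],[0,0,0],30]
    - [[4.6,-31.7,0],[0,0,0],30]
    - [[2.9,-20,0],[0,0,0],30]
    - [[1.4,-10.2,0],[0,0,0],30]

```text
clock: 29.05
tcp_pos: [503.6, -357.2, 486.4]
ee_rot: [-0.089, 0.996, 0.0, -0.001]
force: [0.4, -0.4, -2.9]
finger_gap: 33.8
grasp_force: 25.0
```

Request:
servo_tool:
  motion:
    - [[0,0,0],[0,0,0],30]
    - [[0,0,0],[0,0,0],30]
    - [[0,0,0],[0,0,0],30]

```text
clock: 29.3
tcp_pos: [504.1, -353.2, 487.4]
ee_rot: [-0.091, 0.996, 0.0, 0.0]
force: [-0.3, 0.9, -2.9]
finger_gap: 33.5
grasp_force: 25.0
```

```bash
cat > n.py <<'E'
from h import *
import sys
s=get_state(); T=np.array(s['tcp_pos']); R=Ro.from_quat(s['ee_rot']).as_matrix(); tx=np.degrees(np.arctan2(R[1,0],R[0,0]))
lab=(tx-192.65+180)%360-180
print(s['clock'],T,'label',lab,'j',np.degrees(s['joint_positions']).round(1),s['force'],s['grasp_force'])
print('err tool mm',R.T@(np.array([503.9,-354.2,T[2]])-T))
ims=[]
for n in ('scene','side'):
    p=cam(n); a=cv2.cvtColor(p['frame'],cv2.COLOR_RGB2BGR); b=a.copy()
    t=np.radians(-2.2); y=np.array([-np.sin(t),np.cos(t)])
    for k,(dz,d) in enumerate(((T[2]-307.2,0),(5,90),(5,-90))):
        xy=np.array([504.8,-354.7])+d*y
        cv2.drawContours(b,cv2.findContours((render(p,*xy,t,dz)>.5).astype(np.uint8),0,1)[0],-1,(0,255,0),1)
    u,v=proj(p,[505,-355,110]).astype(int); u=max(u,90)
    ims.append(np.hstack([cv2.resize(i[v-68:v+67,u-90:u+90],(400,300),interpolation=2) for i in (a,b)]))
cv2.imwrite('pics/%s.png'%sys.argv[1],np.vstack(ims))
E
python3 n.py t1
```

```text
29.3 [ 504.12705398 -353.21858969  487.44507874] label -2.1710476382538104 j [ -37.4   -1.3   83.2    0.    98.1 -137.9] [-0.26744841  0.87439515 -2.8536845 ] 24.999741911888123
err tool mm [ 4.01760438e-01 -9.23746844e-01 -1.35527781e-04]
```

View pics/t1.png

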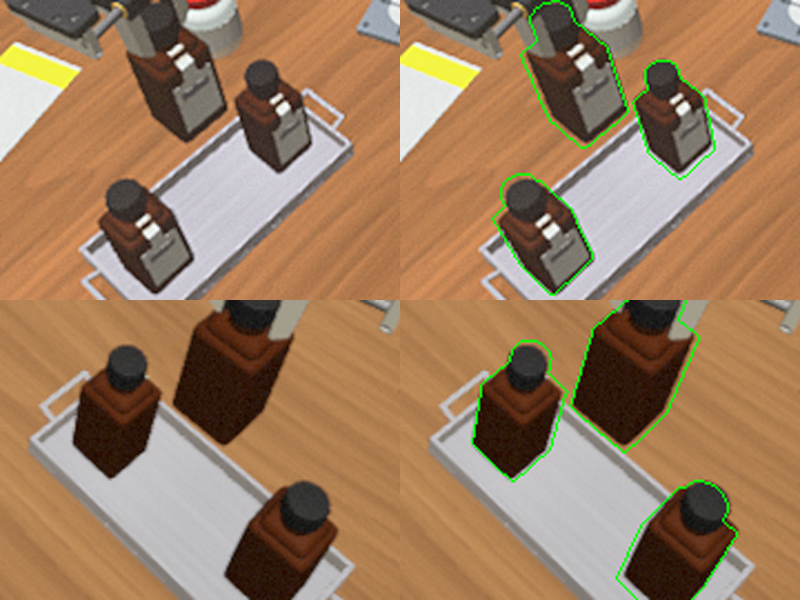

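Labels all face the same way (right-hand outlines agree), and the held bottle at (180,90) is above the gap. Descending.

Request:
servo_tool:
  motion:
    - [[0,0,6],[0,0,0],30]
    - [[0,0,12],[0,0,0],30]
    - [[0,0,18],[0,0,0],30]
    - [[0,0,18],[0,0,0],30]
    - [[0,0,18],[0,0,0],30]
    - [[0,0,18],[0,0,0],30]
    - [[0,0,18],[0,0,0],30]
    - [[0,0,18],[0,0,0],30]
    - [[0,0,12],[0,0,0],30]
    - [[0,0,8],[0,0,0],30]
    - [[0,0,4],[0,0,0],30]
    - [[0,0,0],[0,0,0],30]

```text
clock: 30.4
tcp_pos: [504.1, -353.9, 336.6]
ee_rot: [-0.091, 0.996, 0.0, -0.0]
force: [0.6, 0.6, -2.4]
finger_gap: 33.5
grasp_force: 25.0
```

Request:
servo_tool:
  motion:
    - [[0,0,0],[0,0,0],30]
    - [[0,0,0],[0,0,0],30]

```text
clock: 30.57
tcp_pos: [504.3, -354.1, 338.3]
ee_rot: [-0.091, 0.996, -0.0, 0.001]
force: [-0.4, 0.5, -2.9]
finger_gap: 33.3
grasp_force: 25.0
```

```bash
python3 n.py t2
```

```text
30.5667 [ 504.25341877 -354.10712459  338.29302804] label -2.172972809240264 j [ -37.5    0.8   94.9    0.    84.2 -137.9] [-0.358495    0.53514622 -2.94663123] 24.99960869550705
err tool mm [ 3.64414963e-01 -2.70611910e-02 -3.10245631e-04]
```

View pics/t2.png

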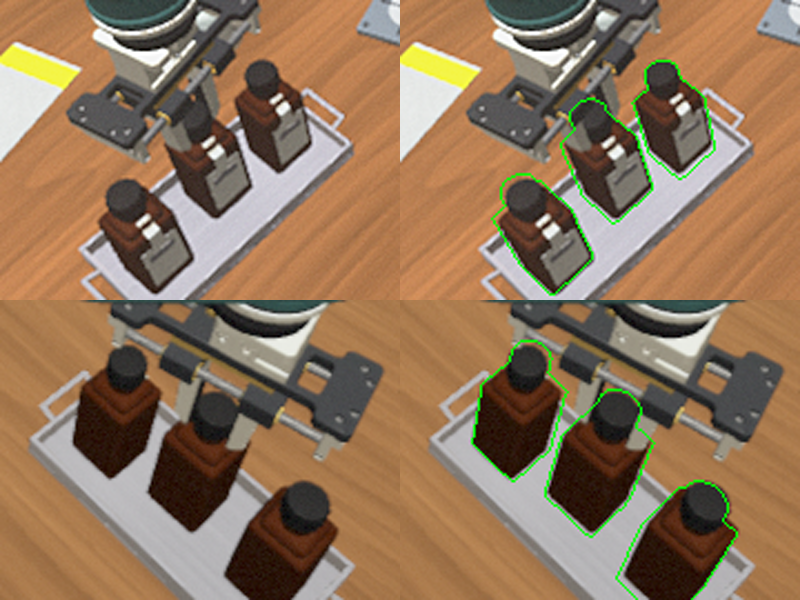

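The bottle hangs between the two, in line with them, at (205,165) in the scene view. Now the slow final descent.

Request:
servo_tool:
  motion:
    - [[0,0,4],[0,0,0],30]
    - [[0,0,4],[0,0,0],30]
    - [[0,0,4],[0,0,0],30]
    - [[0,0,4],[0,0,0],30]
    - [[0,0,2],[0,0,0],30]
    - [[0,0,2],[0,0,0],30]
    - [[0,0,1],[0,0,0],30]
    - [[0,0,0],[0,0,0],30]
    - [[0,0,0],[0,0,0],30]

```text
clock: 31.42
tcp_pos: [504.2, -354.1, 316.4]
ee_rot: [-0.091, 0.996, -0.0, 0.0]
force: [-0.1, -0.1, -2.6]
finger_gap: 33.4
grasp_force: 25.0
```

Request:
servo_tool:
  motion:
    - [[0,0,0.5],[0,0,0],30]
    - [[0,0,0.5],[0,0,0],30]
    - [[0,0,0.5],[0,0,0],30]
    - [[0,0,0.5],[0,0,0],30]
    - [[0,0,0],[0,0,0],30]

```text
clock: 31.83
tcp_pos: [504.1, -354.1, 314.1]
ee_rot: [-0.091, 0.996, 0.0, -0.0]
force: [-0.2, -0.5, -2.4]
finger_gap: 33.5
grasp_force: 25.0
```

Request:
servo_tool:
  motion:
    - [[0,0,0.5],[0,0,0],30]
    - [[0,0,0.5],[0,0,0],30]
    - [[0,0,0],[0,0,0],30]

```text
clock: 32.08
tcp_pos: [504.1, -354.0, 313.1]
ee_rot: [-0.091, 0.996, 0.0, -0.0]
force: [0.5, -0.2, -2.8]
finger_gap: 33.5
grasp_force: 25.0
```

Request:
servo_tool:
  motion:
    - [[0,0,0.4],[0,0,0],30]
    - [[0,0,0.3],[0,0,0],30]
    - [[0,0,0],[0,0,0],30]
    - [[0,0,0],[0,0,0],30]

```text
clock: 32.42
tcp_pos: [504.2, -354.1, 312.8]
ee_rot: [-0.091, 0.996, -0.0, 0.0]
force: [-0.9, -0.7, 0.9]
finger_gap: 33.7
grasp_force: 25.0
```

Request:
servo_tool:
  motion:
    - [[0,0,0.3],[0,0,0],30]
    - [[0,0,0.2],[0,0,0],30]
    - [[0,0,0],[0,0,0],30]
    - [[0,0,0],[0,0,0],30]

```text
clock: 32.75
tcp_pos: [504.2, -354.1, 312.8]
ee_rot: [-0.091, 0.996, -0.0, 0.0]
force: [-1.4, 0.0, 5.5]
finger_gap: 33.5
grasp_force: 25.0
```

Standing on the floor with light contact. Release and lift.

Request:
servo_tool:
  motion:
    - [[0,0,0],[0,0,0],36]
    - [[0,0,0],[0,0,0],40]
    - [[0,0,0],[0,0,0],46]
    - [[0,0,0],[0,0,0],54]
    - [[0,0,0],[0,0,0],58]
    - [[0,0,0],[0,0,0],58]
    - [[0,0,0],[0,0,0],58]

```text
clock: 33.33
tcp_pos: [504.1, -354.0, 312.0]
ee_rot: [-0.091, 0.996, 0.0, -0.0]
force: [0.1, 0.4, -0.4]
finger_gap: 57.8
grasp_force: 0.0
```

Request:
servo_tool:
  motion:
    - [[0,0,-3],[0,0,0],58]
    - [[0,0,-8],[0,0,0],58]
    - [[0,0,-15],[0,0,0],58]
    - [[0,0,-20],[0,0,0],58]
    - [[0,0,-20],[0,0,0],58]
    - [[0,0,-20],[0,0,0],58]
    - [[0,0,-20],[0,0,0],58]
    - [[0,0,-20],[0,0,0],58]
    - [[0,0,-15],[0,0,0],58]
    - [[0,0,-9],[0,0,0],58]
    - [[0,0,0],[0,0,0],58]
    - [[0,0,0],[0,0,0],58]

```text
clock: 34.33
tcp_pos: [504.2, -354.0, 462.0]
ee_rot: [-0.091, 0.996, -0.0, 0.0]
force: [-1.1, 0.3, -0.0]
finger_gap: 58.2
grasp_force: 0.0
```

```bash
cat > o.py <<'E'
from h import *
s=get_state(); print(s['clock'],s['tcp_pos'],s['force'])
p=cam('wrist'); w=p['frame']; q=cam('scene')['frame']
cv2.imwrite('pics/f.png',cv2.cvtColor(np.hstack([cv2.resize(w,(400,300)),cv2.resize(q[200:410,60:340],(400,300))]),cv2.COLOR_RGB2BGR))
for m in silhouettes(p,'bottle')[:3]: 
    e=m['extent']; X=onz(p,(e[0]+e[2]/2,e[1]+e[3]/2),90); print(m['p'],e,fit([(p,m['mask'])],[X[0],X[1],0]))
E
python3 o.py
```

```text
34.3333 [ 504.15369002 -354.02681224  462.00274263] [-1.0543053   0.26817404 -0.04725657]
0.61 [249.9, 157.7, 74.1, 76.5] (np.float64(504.0246717592415), np.float64(-354.1856149117497), np.float64(-2.1433430893328427), np.float64(0.027182752903342565))
```

View pics/f.png

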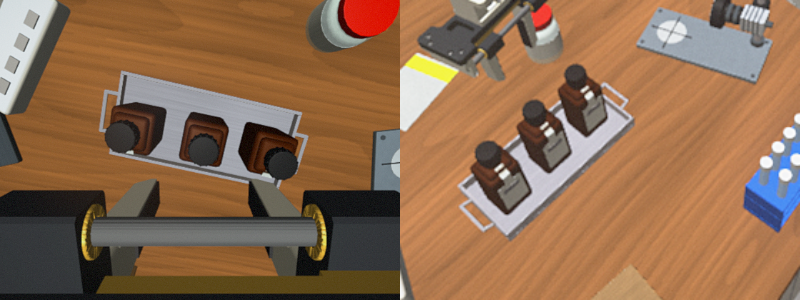

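The bottle stands midway between the stored two, in line, at (504.0, -354.2), yaw -2.1°. The gripper is clear, so I'm handing in.

```bash
python3 -c "from plant import hand_in; print(hand_in())"
```

```text
the job is handed in; nothing more can be done
None
```

I showed the camera all four sides of the bottle in the order asked, label side first. It now stands in the gap, in line with the stored bottles and with its label facing the same way; the job was handed in after about 35 s on the robot's clock, with the verdict not reported back.

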